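# Spring the sampler's hatch and take out the used filter

### The job

Press the red latch key of the air sampler straight down by feel, gently (it cracks at about 18 N), until the sprung blue hatch pops free, then take the hand away so that the hatch swings fully open by itself without ever being touched. Then lift the used filter capsule out of the open bay and set it down gently, standing upright in the green tray, with the hatch still open. Leave the tray and the other things on the bench where they are.

Things in the scene. Friction and masses are not known exactly. Their poses are not given: they have to be found in the camera images.
- sampler: Fixed grey instrument case, 200 (x) x 300 (y) x 100 mm (z), turned up to 17 degrees. Origin: centre of its underside; z up. On its flat top: the blue hatch, covering x +-70, y -28 to +115 mm, hinged along x at y +115; and the red latch key at x 0, y -95 mm. Vents and a small screen on its -x side. Neither it nor what is mounted on it bears more than 18 N.
- key_seat (a point): On the case top under the centre of the red 40 x 40 mm key; axes as the sampler's. The key's flat top is 8 to 34 mm above here, differs each time, unmeasured: feel for it. It goes straight down against a spring: 4.5 N at once, then +0.7 N per mm. The catch lets go 5 to 6 mm down (8 to 9 N); hard stop at 8.5 mm (10.5 N). Hold until the hatch begins to rise; the key springs back.
- hatch: Blue hatch panel, 140 (x) x 138 (y) x 5 mm. Origin: on the hinge line (sampler y +115, z 101 mm); closed: axes as the sampler, panel towards -y, z up. It turns about its x; z tilts 1.8 rad from vertical when fully open, leaning back past upright. Unlatched, its own spring and damper lift it in 2 to 3 s and keep it open; its free edge sweeps a 143 mm arc. The robot must not touch it.
- filter_seat (a point): Floor of the bay under the hatch, at the centre of the seat (sampler x 0, y +35 mm, 24 mm above the bench). The bay is 130 x 130 mm (sampler x +-65, y -20 to +110 mm) and 76 mm deep; the seat is a loose-fitting aluminium collar, 12 mm high, 50 mm inside and 58 mm outside diameter.
- used_filter: The used filter: white upright cylinder, 40 mm diameter, 62 mm tall, with a 13 mm diameter, 12 mm tall nipple on top (74 mm in all) and a blue band near the foot; 0.1 to 0.2 kg. Origin: centre of its underside; z up. It stands in the seat under the hatch, its top just under the closed hatch.
- tray: Green open tray, 110 (x) x 130 (y) x 28 mm (z), wall and floor 4 to 5 mm thick, about 0.9 kg, on the bench. Origin: centre of its underside; z up.
- fittings_bin: Bystander: grey open bin with brass fittings, 100 x 120 x 45 mm. Origin: centre of its underside.
- spare_filter: Bystander: fresh filter of the same shape as the used one but with a yellow band, upright on the bench. Origin: centre of its underside.
- jar: Bystander: closed jar, 52 mm diameter, 70 mm tall, upright on the bench. Origin: centre of its underside.
Mind the look-alikes: they are no part of the job. What is meant by the tray is not white, and is the smaller of those in its own colour.

How it is judged:
On the way, in this order (a step that is already met when the one before it is completed fails the run):
1. the latch lets go and the hatch starts to rise (angle between hatch's own z axis and vertical above 0.1 rad), for 0.05 s.
2. the hatch has swung fully open by itself, the robot off the sampler (angle between hatch's own z axis and vertical above 1.6 rad and contact force between sampler and the fingers below 0.5 N), for 0.2 s.
3. the used filter is lifted clear of the bay (height (world z) of used_filter above 0.085 m), for 0.1 s.
At the end, for the whole second after the job is handed in: The hatch stands open (over 1.6 rad) and the used filter stands upright (within 7 degrees), at rest and let go, on the floor of the green tray (angle between hatch's own z axis and vertical above 1.6 rad and x of used_filter in the frame of tray between -0.04 and 0.04 m and y of used_filter in the frame of tray between -0.05 and 0.05 m and height (world z) of used_filter below 0.012 m and angle between used_filter's own z axis and vertical below 0.12 rad and linear speed of used_filter below 0.02 m/s); the robot touches nothing.
It fails at once if the sampler, its key or its hatch is loaded with more than 18 N (contact force between sampler and anything else above 18 N).
It fails at once if the robot touches the hatch panel (more than 1 N) (contact force between hatch and the fingers above 1 N or contact force between hatch and the arm above 1 N).
It fails at once if the used filter is dropped or thrown: it moves faster than 1.3 m/s (linear speed of used_filter above 1.3 m/s).
It fails at once if the tray is pushed more than 40 mm (distance of tray from where it was at the start of the episode above 0.04 m).
It fails at once if the bin, spare filter or jar is pushed more than 25 mm (distance of any of fittings_bin, spare_filter, jar from where it was at the start of the episode above 0.025 m).
It also fails if it takes over 61 s, if anything falls off the work surface, if the arm or the gripper's body presses on something with over 40 N, if the wrist force passes 120 N, or if a joint passes its speed limit or range.

### The arm

A 6-joint arm with a two-finger parallel gripper is mounted at the origin on the work surface. World frame = base frame: x ahead of the robot, y to its left, z up, the work surface at z = 0. Lengths are in m, angles in rad, forces in N, time in s.
With the tool pointing down it reaches from about 0.275 to 0.975 m from the base axis. Payload 8.4 kg.
Tool frame: the origin (TCP) lies on the centre line of the jaws, within the pads' length; the fingertips stand 14 mm ahead of it and the grasp point (between the pads) lies 5 mm behind it; z points along the fingers, y is the line along which they close (so a half turn about z gives the same grasp; the last joint's range is limited). The gripper opens to 92 mm and grips with 3 to 60 N. Pads are 20 mm wide; open, the fingers measure 128 mm over their backs; the gripper's body (75 mm by 189 mm) begins 69 mm behind the grasp point.
Start: joints at [-1.214, 0.353, 1.633, -0, 1.155, -0.002], TCP at [0.219, -0.585, 0.229] pointing down, gripper open.
Joint ranges: [-2.63, 2.63], [-0.92, 2.1], [0.06, 2.66], [-1.3, 4.44], [0, 2.69], [-3.02, 3.02]. Speed limits (rad/s): [2.22, 2.22, 2.79, 3.14, 3.14, 3.14].

### API

Orientations are given as a unit quaternion [x, y, z, w].
In Python, from cell import arm, claw, solver, imaging gives the robot as it stands. Calls block until the motion is done:
- arm.move_pose(position, orientation): joint-space move of the TCP to a pose.
- arm.move_l(position, attitude=None, v=0.15, stop_force=None): straight line of the TCP; attitude=None keeps the orientation; v is the mean speed in m/s. With stop_force (N) it stops when the force on the tool has changed by that much, and returns True; else False.
- arm.move_j(angles): joint-space move.
- claw.release() and claw.gripper_close(grip_force=None): open the fingers fully, or close them until they stop; grip_force is the grip in N (None keeps the last).
- arm.sleep(seconds).
- solver.solve_ik(position, orientation): joint angles nearest the present ones, or None.
- imaging.capture(name): name is "scene" or "top"; returns a dict with "img" (384x512x3 uint8, red, green, blue), "fx", "fy", "cx", "cy" (pixels), "eye" and "rotation" of the camera in the world. Camera axes: x right, y down, z forward; pixel columns grow to the right and rows downward; lengths in m; the calibration is good to about 2 mm. A picture is of the moment at which its call begins. There is no depth.
A pose or a line that the arm cannot do raises arm.MotionError and nothing moves.
- arm.finish_job(): hands the job in; it is judged then, once.
Readings, each from a call of its own:
- arm.current_t(): time.
- arm.current_joints(): joint angles.
- arm.current_qvel(): joint speeds.
- arm.current_tau(): joint torques, N m.
- arm.current_tool_pos(): TCP position.
- arm.current_orientation(): TCP orientation.
- arm.current_wrist_force(): force on the tool from outside, world axes, zero at the start.
- arm.current_wrist_torque(): the same for the moment, N m.
- arm.current_finger_gap(): finger opening in m.
- arm.current_gripper_force(): force on a finger pad.
Only numpy, scipy, OpenCV 4.12 (cv2) and the standard library are available. Lean on these libraries where they do the work, as an engineer would, in place of code of your own. Each camera call takes 0.05 s, during which the arm holds its last target. There are 200 camera calls.

## Working session

There is one attempt and no reset: what is moved stays moved. The work goes in short steps, each a Python script; the robot and the scene stay as the last script left them, time stands still between calls to the robot, and variables do not carry over. Pictures are saved under pics/ and viewed, at most 10 in all, crops included, and the job is handed in when it is done.

```bash
mkdir -p pics; ls
python3 - <<'E'
from cell import arm, imaging
import cv2
for n in ("scene","top"):
    c=imaging.capture(n); cv2.imwrite(f"pics/{n}0.png",c["img"][:,:,::-1])
    print(n,c["fx"],c["fy"],c["cx"],c["cy"],c["eye"],c["rotation"])
print(arm.current_t())
E
```

```text
pics
scene 437.85810587411453 437.85810587411453 260.7750823364129 194.34008646350185 [1.36580258 0.11112463 0.89278624] [ 0.55331504  0.72612458 -0.31867454 -0.25501389]
top 369.2100018923221 369.2100018923221 253.04111508610958 188.59058973076483 [ 0.41479214 -0.09541183  1.12563869] [-0.70033777  0.71273663 -0.03336309  0.02050409]
0.1
```

View pics/top0.png

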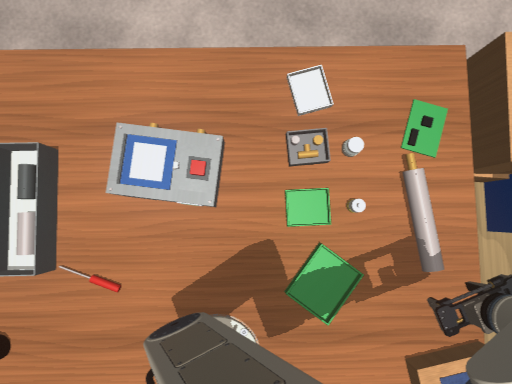

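View pics/scene0.png

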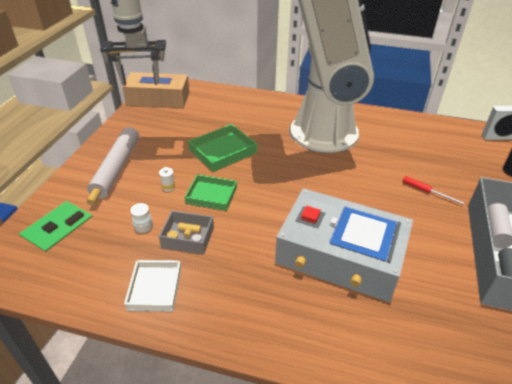

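Top view: the sampler is at (165,165), with the red key at (198,168) and the hatch at (148,162). There are two green trays, a small one at (307,207) and a larger one at (323,283), plus a white tray at (310,90). There is also a green circuit board at (425,128). The small green tray fits "not white, the smaller in its colour". The jar is at (353,147) and the spare filter at (357,205).

```bash
cat > h.py <<'E'
import numpy as np, cv2
from scipy.spatial.transform import Rotation as R
from cell import arm, claw, solver, imaging
def ray(c,uv):
    d=np.array([(uv[0]-c["cx"])/c["fx"],(uv[1]-c["cy"])/c["fy"],1.])
    return np.array(c["eye"]), R.from_quat(c["rotation"]).apply(d)
def on_plane(c,uv,z):
    e,d=ray(c,uv); return e+d*(z-e[2])/d[2]
def tri(rays):
    A=np.zeros((3,3));b=np.zeros(3)
    for e,d in rays:
        d=d/np.linalg.norm(d);P=np.eye(3)-np.outer(d,d);A+=P;b+=P@e
    return np.linalg.solve(A,b)
def mask(img,lo,hi):
    return cv2.inRange(cv2.cvtColor(img,cv2.COLOR_RGB2HSV),np.array(lo),np.array(hi))
def blobs(m,amin=60):
    cs,_=cv2.findContours(m,cv2.RETR_EXTERNAL,cv2.CHAIN_APPROX_NONE)
    return sorted([c for c in cs if cv2.contourArea(c)>amin],key=cv2.contourArea,reverse=True)
def down(yaw): # tool z down, tool y at world angle yaw
    y=np.array([np.cos(yaw),np.sin(yaw),0]);z=np.array([0,0,-1.]);return R.from_matrix(np.c_[np.cross(y,z),y,z]).as_quat()
E
python3 - <<'E'
from h import *
def rect(c,cnt,z):
    P=np.array([on_plane(c,p[0],z)[:2] for p in cnt]).astype(np.float32); r=cv2.minAreaRect(P); return np.round(r[0],4),np.round(r[1],4),round(r[2],1)
C={n:imaging.capture(n) for n in("top","scene")}
for n,c in C.items():
    im=c["img"]
    for nm,lo,hi,z in(("blue",(105,120,60),(125,255,255),.106),("green",(50,120,40),(75,255,255),.028),("red",(0,180,120),(6,255,255),.12)):
        for b in blobs(mask(im,lo,hi))[:6]:
            m=cv2.moments(b);uv=(m["m10"]/m["m00"],m["m01"]/m["m00"])
            print(n,nm,np.round(uv,1),cv2.contourArea(b),*rect(c,b,z))
cv2.imwrite("pics/crop1.png",cv2.resize(C["top"]["img"][60:340,90:390,::-1],None,fx=2.1,fy=2.1,interpolation=cv2.INTER_CUBIC))
E
```

```text
top blue [148.  161.7] 2334.0 [0.5727 0.1751] [0.1366 0.1378] 81.9
top blue [498.9 205. ] 1237.5 [ 0.4435 -0.7985] [0.0737 0.1616] 85.9
top green [323.7 283.6] 3143.5 [ 0.2171 -0.3177] [0.1569 0.1782] 52.4
top green [423.9 128. ] 1662.0 [ 0.6754 -0.6398] [0.1066 0.1554] 72.6
top green [306.5 207.2] 1379.0 [ 0.4414 -0.2768] [0.1067 0.1272] 1.6
top red [104.2 283.1] 196.5 [0.246  0.2863] [0.0813 0.0194] 68.6
scene blue [399.4  77.3] 3249.5 [-0.3214  0.2313] [0.5193 0.2469] 0.4
scene blue [363.9 233.2] 2119.5 [0.577  0.1784] [0.1351 0.1373] 81.6
scene blue [304.7  72.6] 177.5 [-0.2406 -0.1235] [0.3396 0.0272] 6.7
scene blue [  5.8 210.8] 159.0 [ 0.7495 -0.7082] [0.0712 0.0351] 38.7
scene green [ 54.8 225.5] 1466.0 [ 0.7002 -0.6278] [0.1047 0.1524] 72.5
scene green [211.7 192.1] 660.0 [ 0.4574 -0.2671] [0.1187 0.0874] 88.3
scene green [218.9 155.2] 145.5 [ 0.2746 -0.2994] [0.0788 0.1672] 18.4
scene red [310.6 213.8] 144.5 [0.5644 0.0417] [0.0372 0.0432] 80.9
scene red [415.  183.4] 139.5 [0.368 0.302] [0.0787 0.0305] 69.3
```

View pics/crop1.png

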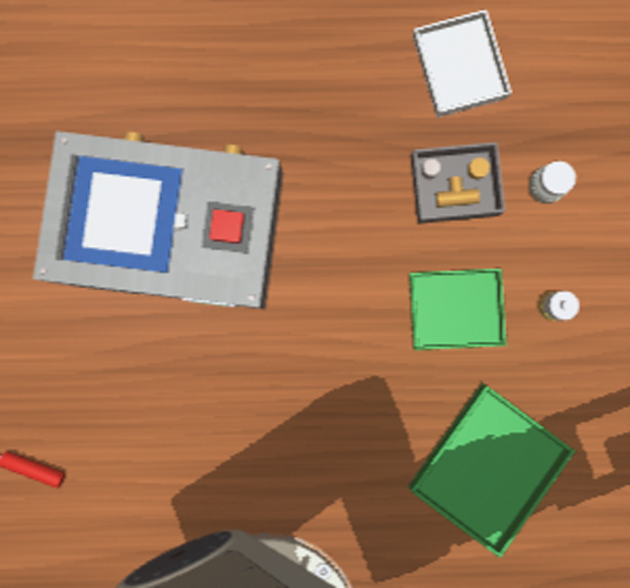

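Crop confirms it: the small green tray at top (306,207) measures 107 x 127 mm, which matches 110 x 130. The larger green tray measures 157 x 178 mm. The key is solid red and the hatch edges are clear. Moving above the key now.

Run:
```python
from h import *
rs=[]
for n in("top","scene"):
    c=imaging.capture(n); m=mask(c["img"],(0,150,80),(8,255,255))|mask(c["img"],(172,150,80),(180,255,255))
    for b in blobs(m,40):
        M=cv2.moments(b);uv=(M["m10"]/M["m00"],M["m01"]/M["m00"]);p=on_plane(c,uv,.12)
        if abs(p[0]-.56)<.06 and abs(p[1]-.04)<.06: rs.append(ray(c,uv));print(n,np.round(uv,1),p,cv2.contourArea(b))
print("tri",tri(rs))
yaw=np.deg2rad(-8.2)
for y in(yaw,yaw+np.pi):
    print(y,solver.solve_ik([.554,.0385,.2],down(y)))
```

```text
top [197.6 167.3] [0.55241691 0.03619804 0.12      ] 177.0
scene [310.2 214.1] [0.56582672 0.04125875 0.12      ] 186.0
tri [0.55383856 0.03898376 0.10807207]
-0.143116998663535 [ 6.66819633e-02  2.75634641e-01  1.81237001e+00 -4.44089210e-16
  1.05358800e+00  2.09798962e-01]
2.998475654926258 [ 6.66819633e-02  2.75634641e-01  1.81237001e+00 -4.44089210e-16
  1.05358800e+00 -2.93179369e+00]
```

Run:
```python
from h import *
q=down(np.deg2rad(-8.2)); K=np.array([.554,.0385])
claw.gripper_close(10)
arm.move_pose([*K,.20],q)
arm.move_l([*K,.160],v=.1); arm.sleep(.2)
f0=arm.current_wrist_force(); print(arm.current_t(),f0)
hit=arm.move_l([*K,.112],v=.015,stop_force=2.0)
p=arm.current_tool_pos(); f=arm.current_wrist_force()
print(hit,p,np.array(f)-f0,arm.current_t())
if hit:
    def blue():
        c=imaging.capture("top"); return c["img"][120:210,95:240].astype(int)
    b0=blue()
    z=p[2]; k=0
    for d in (4.,5.,5.5,6.,6.5,7.,7.5):
        h=arm.move_l([*K,z-d/1000],v=.012,stop_force=8)
        fz=(np.array(arm.current_wrist_force())-f0)[2]
        arm.sleep(.15); n=(abs(blue()-b0).max(2)>40)[:,:75].sum()
        print(d,h,arm.current_tool_pos()[2],fz,n)
        if n>25 or fz>12: break
    print(arm.current_t())
```

```text
4.9 [0.50218438 0.28642169 0.58927664]
True [0.55393259 0.03848363 0.13225515] [ 1.22757514 -0.72160942  3.12386178] 6.7167
4.0 False 0.12856424562177915 5.824931616198586 179
7.4417
```

Run:
```python
from h import *
c=imaging.capture("top"); print(arm.current_wrist_force(),arm.current_tool_pos())
cv2.imwrite("pics/a.png",cv2.resize(c["img"][100:240,80:280,::-1],None,fx=3,fy=3))
```

```text
[-0.92067745 -0.08121526  6.10165277] [0.55404029 0.03849765 0.12855212]
```

View pics/a.png

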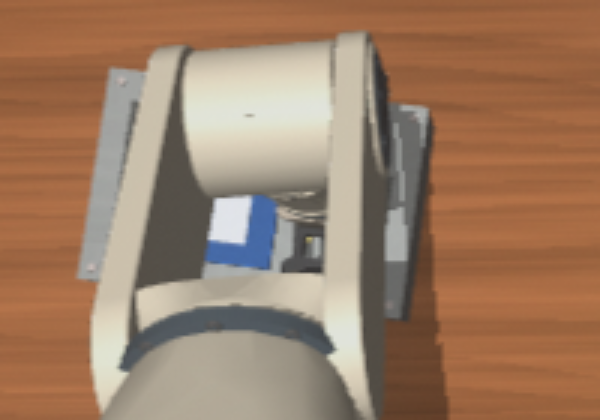

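The top view is blocked by the wrist, but the blue hatch is still closed at crop (245,230). The pixel change came from the arm moving. I'll watch the hatch from the scene camera and keep pressing.

Run:
```python
from h import *
q=down(np.deg2rad(-8.2)); K=np.array([.554,.0385]); z=.13226
def blue():
    c=imaging.capture("scene"); m=mask(c["img"],(105,120,60),(125,255,255))[150:275,290:420]
    ys=np.nonzero(m)[0]; return c["img"],m.astype(int)
im,b0=blue(); print((b0>0).sum())
for d in (4.5,5.,5.5,6.,6.5,7.,7.5,8):
    h=arm.move_l([*K,z-d/1000],v=.012,stop_force=6)
    arm.sleep(.15); im,b=blue(); n=((b!=b0).sum()); f=arm.current_wrist_force()[2]
    print(d,h,arm.current_tool_pos()[2],f,n)
    if n>150 or f>12.5: break
print(arm.current_t())
cv2.imwrite("pics/b.png",im[:,:,::-1])
```

```text
996
4.5 False 0.1281595014045963 7.506164004562027 7
5.0 False 0.1277123567164086 7.934297740515488 15
5.5 False 0.12723207506334588 8.686200447443202 885
8.8917
```

View pics/b.png

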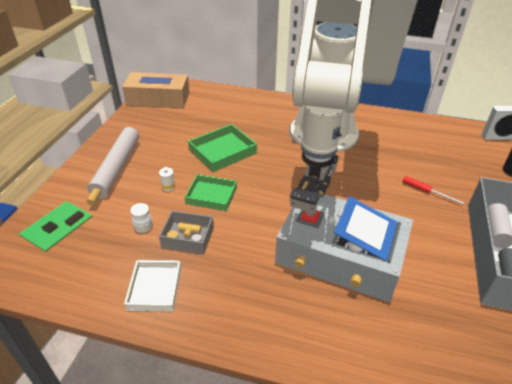

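The hatch is rising at (368,228) with the gripper on the key at (312,205), so I retract up and away from it. After that I look into the bay.

Run:
```python
from h import *
arm.move_l([.553,.033,.15],v=.15)
arm.move_l([.53,-.12,.26],v=.25)
arm.move_pose([.50,-.20,.28],down(np.deg2rad(-8.2)))
claw.release(); arm.sleep(1.0)
for n,(a,b,c0,d) in(("top",(90,250,70,250)),("scene",(120,300,270,430))):
    c=imaging.capture(n); cv2.imwrite(f"pics/c_{n}.png",c["img"][:,:,::-1])
    if n=="top": A=cv2.resize(c["img"][90:230,80:230],(450,420),interpolation=cv2.INTER_CUBIC)
    else: B=cv2.resize(c["img"][140:300,270:420],(340,420),interpolation=cv2.INTER_CUBIC)
cv2.imwrite("pics/c.png",np.hstack([A,B])[:,:,::-1]); print(arm.current_t(),arm.current_finger_gap())
```

```text
13.025 0.09192323742011238
```

View pics/c.png

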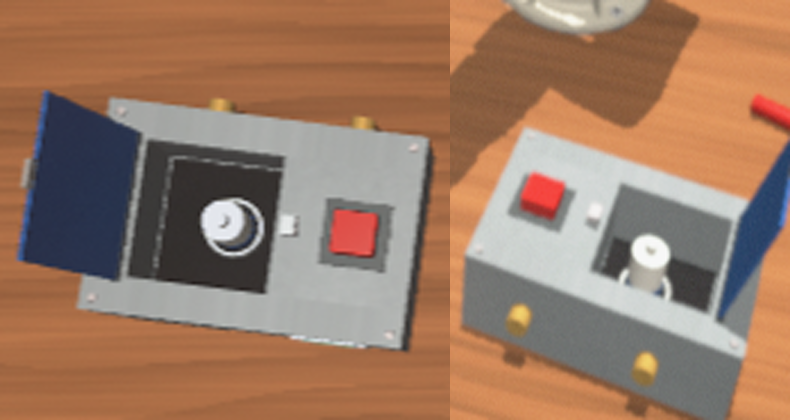

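The hatch is fully open, at crop (80,190). The capsule stands in its collar with the nipple at crop (226,217), which is top pixel (155.3,162.3) and scene pixel (358.7,232.6). I'll locate it, and check how high the wrist fork sits relative to the open hatch.

Run:
```python
from h import *
t=imaging.capture("top"); s=imaging.capture("scene")
print(on_plane(t,(155.3,162.3),.098),on_plane(s,(358.7,232.6),.098),tri([ray(t,(155.3,162.3)),ray(s,(358.7,232.6))]))
def proj(c,p):
    v=R.from_quat(c["rotation"]).inv().apply(np.array(p)-c["eye"]); return c["fx"]*v[0]/v[2]+c["cx"],c["fy"]*v[1]/v[2]+c["cy"]
for h in(.12,.2,.25,.3,.35,.4,.45,.5): print(h,np.round(proj(s,(.554,.0385,h)),0))
for y in(-40.2,23.8): print(y,[solver.solve_ik([.574,.166,z],down(np.deg2rad(y))) for z in(.25,.068)])
```

```text
[0.57136263 0.15693321 0.098     ] [0.57469412 0.1674604  0.098     ] [0.57155723 0.16306349 0.09309566]
0.12 [310. 211.]
0.2 [313. 187.]
0.25 [315. 171.]
0.3 [317. 154.]
0.35 [320. 135.]
0.4 [322. 116.]
0.45 [325.  95.]
0.5 [328.  72.]
-40.2 [array([ 2.79007666e-01,  2.91033371e-01,  1.67155230e+00, -4.44089210e-16,
        1.17900699e+00,  9.80630026e-01]), array([ 2.79007666e-01,  5.03269205e-01,  1.81295812e+00, -4.44089210e-16,
        8.25365326e-01,  9.80630026e-01])]
23.8 [array([ 2.79007666e-01,  2.91033371e-01,  1.67155230e+00, -4.44089210e-16,
        1.17900699e+00, -1.36380696e-01]), array([ 2.79007666e-01,  5.03269205e-01,  1.81295812e+00, -4.44089210e-16,
        8.25365326e-01, -1.36380696e-01])]
```

Run:
```python
from h import *
t=imaging.capture("top"); s=imaging.capture("scene")
print("collar",on_plane(t,(159.3,166.7),.036))
for c,(x0,y0,x1,y1) in((t,(140,150,172,182)),(s,(345,220,372,252))):
    m=mask(c["img"],(0,0,165),(180,60,255))[y0:y1,x0:x1]
    m=cv2.morphologyEx(m,cv2.MORPH_OPEN,np.ones((3,3),np.uint8))
    for b in blobs(m,20)[:3]:
        x,y,w,h=cv2.boundingRect(b); print(x+x0,y+y0,w,h,cv2.contourArea(b))
```

```text
collar [0.56748666 0.16034537 0.036     ]
147 157 14 13 135.5
345 229 22 23 283.5
```

Run:
```python
from h import *
P=[.571,.1645]; q=down(np.deg2rad(23.8))
arm.move_pose([.50,-.10,.28],q)
arm.move_l([*P,.25],v=.2)
arm.move_l([*P,.125],v=.1); arm.sleep(.2); f0=np.array(arm.current_wrist_force())
h=arm.move_l([*P,.068],v=.04,stop_force=3)
print(h,arm.current_tool_pos(),np.array(arm.current_wrist_force())-f0,arm.current_t())
c=imaging.capture("scene");cv2.imwrite("pics/d.png",cv2.resize(c["img"][80:300,250:450,::-1],None,fx=2.7,fy=2.7))
```

```text
False [0.57116894 0.16454426 0.06826911] [ 0.18646616  0.09164209 -0.59619426] 18.4083
```

View pics/d.png

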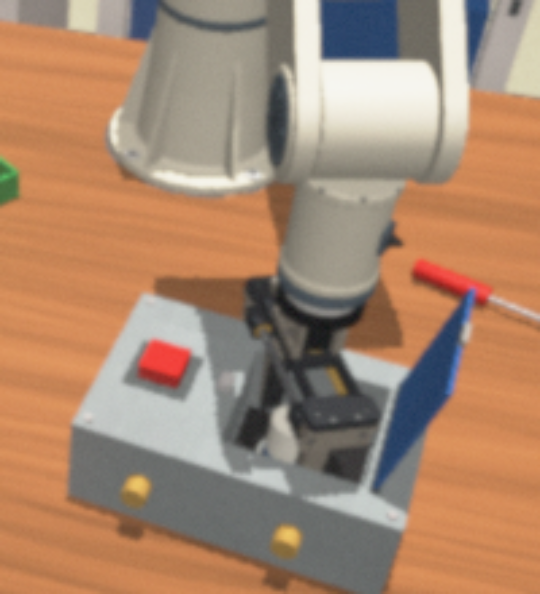

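The fingers are in the bay on either side of the white capsule at crop (285,435), and clear of the hatch. Gripping and lifting.

Run:
```python
from h import *
P=[.571,.1645]
claw.gripper_close(12); arm.sleep(.2)
print(arm.current_finger_gap(),arm.current_gripper_force())
arm.move_l([*P,.10],v=.06)
arm.move_l([*P,.22],v=.15); arm.sleep(.2)
print(arm.current_finger_gap(),arm.current_gripper_force(),arm.current_wrist_force(),arm.current_t())
arm.move_l([.50,-.10,.24],v=.2)
arm.move_l([.4414,-.2768,.16],v=.2); arm.sleep(.2)
c=imaging.capture("scene");cv2.imwrite("pics/e.png",cv2.resize(c["img"][80:300,120:400,::-1],None,fx=2.7,fy=2.7))
print(arm.current_tool_pos(),arm.current_t())
```

```text
0.03863375388938373 11.997828483581543
0.038629723042439584 11.997144967317581 [ 0.11904084 -1.15186371 -1.5457825 ] 21.3333
[ 0.44182308 -0.27633933  0.16035958] 24.275
```

View pics/e.png

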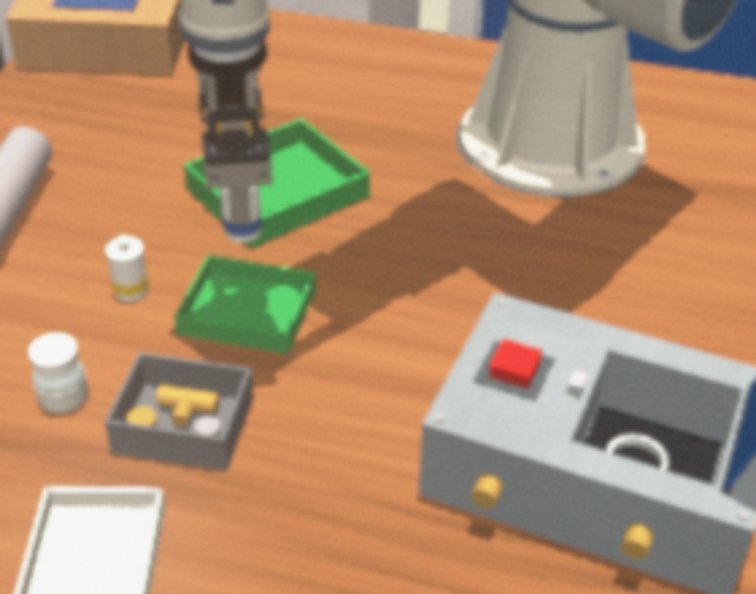

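The capsule (blue band) hangs upright at crop (240,215) above the small green tray at (245,300), and the seat is empty. Lowering by feel.

Run:
```python
from h import *
T=[.4414,-.2768]
arm.move_l([*T,.062],v=.1); arm.sleep(.2); f0=np.array(arm.current_wrist_force())
h=arm.move_l([*T,.044],v=.015,stop_force=1.5)
print(h,arm.current_tool_pos(),np.array(arm.current_wrist_force())-f0)
claw.release(); arm.sleep(.2)
arm.move_l([*T,.20],v=.12)
arm.move_pose([.30,-.45,.30],down(np.deg2rad(23.8))); arm.sleep(.3)
ims=[imaging.capture(n)["img"] for n in("scene","top")]
cv2.imwrite("pics/f.png",np.hstack([cv2.resize(ims[0][120:300,130:430],(500,300)),cv2.resize(ims[1][100:260,70:230],(300,300))])[:,:,::-1])
cv2.imwrite("pics/f2.png",cv2.resize(ims[1][160:250,260:380,::-1],None,fx=4,fy=4)); print(arm.current_t())
```

```text
True [ 0.44144843 -0.27675404  0.04778056] [ 2.95348983 -0.03590479  4.56893399]
30.375
```

View pics/f.png

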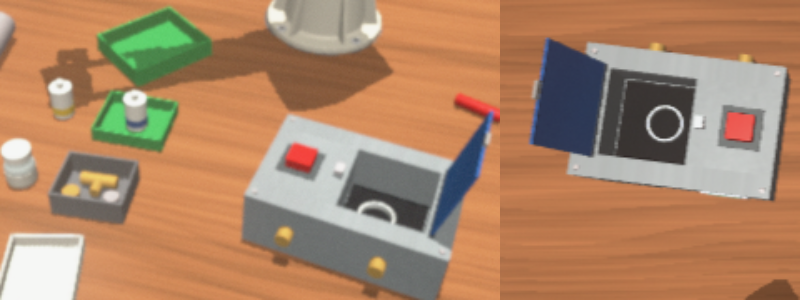

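The capsule stands upright in the small green tray at crop (136,112), the hatch is open, and the other things haven't moved. Handing in.

```bash
python3 -c "
from cell import arm
print(arm.finish_job(),arm.current_t())"
```

```text
the job is handed in; nothing more can be done
the job is handed in; nothing more can be done
```

The job is handed in, at about 30 s of the 61 s allowed: the hatch opened by itself and stands open, the used filter stands upright in the small green tray, and the last picture shows nothing else moved; no verdict came back.

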